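# Make up two practical kits from the stock

### The job

Make up the two practical kits from the stock in the middle of the worktop (the bottle and vial at the far back edge, behind the red book, are not part of it). The long three-compartment tray gets one dropper bottle in its largest compartment, one specimen pot in the middle one and one amber vial in the smallest; the short two-compartment tray gets the other pot and the other vial, one to a compartment, either way round. Everything stands upright on the tray floor; leave the second dropper bottle standing where it is.

Things in the scene. Friction and masses are not known exactly. Their poses are not given: they have to be found in the camera images.
- dropper_a: amber dropper bottle with black ribbed cap and rubber bulb, one of two alike: body 36 mm across and 78 mm tall, neck, then the cap 26 mm across from z = 92 to 106 mm, then the round bulb 16 mm across up to 141 mm. The cap is firmly on: the bottle can be lifted by it (centre of the cap at z = 99 mm). Origin: centre of the underside; z up. Loose, up to 0.17 kg
- dropper_b: amber dropper bottle with black ribbed cap and rubber bulb, one of two alike: body 36 mm across and 78 mm tall, neck, then the cap 26 mm across from z = 92 to 106 mm, then the round bulb 16 mm across up to 141 mm. The cap is firmly on: the bottle can be lifted by it (centre of the cap at z = 99 mm). Origin: centre of the underside; z up. Loose, up to 0.17 kg
- vial_a: small amber glass vial with a pale push-on cap, one of two of a kind: about 21 mm across, 53 mm tall (the cap is the top 8 mm). Origin: centre of the underside; z up. Stands loose on the worktop
- vial_b: small amber glass vial with a pale push-on cap, one of two of a kind: about 23 mm across, 57 mm tall (the cap is the top 8 mm). Origin: centre of the underside; z up. Stands loose on the worktop
- pot_a: clear plastic specimen pot with white ribbed screw cap and some blue crystals in it, one of two alike: body 28 mm across, cap 32 mm across from z = 45 to 58 mm, 58 mm tall. Origin: centre of the underside; z up. Stands loose on the worktop
- pot_b: clear plastic specimen pot with white ribbed screw cap and some blue crystals in it, one of two alike: body 28 mm across, cap 32 mm across from z = 45 to 58 mm, 58 mm tall. Origin: centre of the underside; z up. Stands loose on the worktop
- long_tray: grey plastic kit tray, 66 x 196 mm, with three compartments in a row along y. Fixed, 18 mm high, open on top, floor 3 mm, walls 4 mm thick; compartments 58 mm along x. Origin: centre of the underside. Small thumb tab at the -y end. Largest compartment (76 mm along y) at the tab end, centre y = -56 mm; middle (58 mm) centre y = 15 mm; smallest (46 mm) centre y = 71 mm
- short_tray: grey plastic kit tray, 66 x 128 mm, with two equal compartments along y. Fixed, 18 mm high, open on top, floor 3 mm, walls 4 mm thick; compartments 58 mm along x. Origin: centre of the underside. Small thumb tab at the -y end. Both compartments are 58 mm along y, centres at y = -31 mm and y = +31 mm

How it is judged:
By the outcome, as a careful person would: the job done as asked, in the order asked, and still so for the second after the job is handed in, with the robot touching nothing.
It also fails if it takes over 112 s, if anything falls off the work surface, if the arm or the gripper's body presses on something with over 40 N, if the wrist force passes 120 N, or if a joint passes its speed limit or range.

### The arm

A 7-joint arm with a two-finger parallel gripper is mounted at the origin on a cart in front of the work surface, level with it; the furniture and walls round the work are solid. World frame = base frame: x ahead of the robot, y to its left, z up, the work surface at z = 0. Lengths are in m, angles in rad, forces in N, time in s.
With the tool pointing down it reaches from about 0.4 to 0.875 m from the base axis. Payload 19.3 kg.
Tool frame: the origin (TCP) lies at the very end of the fingers, on their centre line; the grasp point (between the pads) lies 19 mm behind it; z points along the fingers, y is the line along which they close (so a half turn about z gives the same grasp; the last joint's range is limited). The gripper opens to 85 mm and grips with 20 to 120 N. Pads are 22 mm wide; open, the fingers measure 114 mm over their backs; the gripper's body (76 mm by 85 mm) begins 54 mm behind the grasp point. The pads swing forward as they close: fully open they stand 13 mm farther back than shut.
Start: joints at [1.095, 0.521, -0.036, 1.599, 0.021, 1.021, -0.113], TCP at [0.247, -0.574, 0.231] pointing down, gripper open.
Joint ranges: [-2.91, 2.91], [-0.3, 2.13], [-1.5, 1.42], [0.17, 2.43], [-1.26, 4.41], [0.16, 1.93], [-2.52, 2.52]. Speed limits (rad/s): [1.89, 1.89, 2.39, 2.39, 3.01, 3.01, 3.01].

### API

Orientations are given as [roll, pitch, yaw] about the fixed x, y, z axes, in that order (R = Rz(yaw) Ry(pitch) Rx(roll)).
In Python, from workcell import bot gives the robot as it stands.
- The arm moves only by the shell command python3 -m crank 'ROWS' [FORCE]. ROWS is a JSON object of lists of equal length, an entry for each row: "travel": the shift along the world's x, y, z in cm, a list of three; "turn": the turn, a rotation vector about the world's x, y, z in degrees, a list of three; "gripper": the closure, from 0 (fully open) to 1 (shut). A call has exactly 5 rows; each row is the pose to reach, as a shift and turn from the pose commanded when the call began; what a row does not reach only later rows make up. A row lasts 1/10 s, in which the tool goes at most 50 mm and 8.59 degrees, less where a joint would pass 70% of its speed; a pose out of reach is approached as far as the arm can. A call with a gripper value outside its range is refused whole. The fingers move at their own pace and stop on an object; FORCE is the grip in N (left out, the last holds). Time passes only in rows, so rows that repeat a pose let the fingers close, or fill a call up. It gives the time, the measured TCP pose, the force, the opening and the grip force at its end, in the units of the state.
- bot.observe(): the state, without advancing time (a new reading comes with each control period).
- bot.grab_frame(name): name is "side" or "top" or "wrist"; returns a dict with "pixels" (480x640x3 uint8, red, green, blue), "fx", "fy", "cx", "cy" (pixels), "dist" ([k1, k2, p1, p2, k3] as OpenCV has them; the pictures are not rectified), "extrinsics" (4x4, takes a point from world to camera coordinates). Camera axes: x right, y down, z forward; pixel columns grow to the right and rows downward; lengths in m; the calibration is good to about 2 mm. A picture is of the moment at which its call begins. There is no depth.
- bot.job_done(): hands the job in; it is judged then, once.
The state is a dict: "clock": time; "qpos": joint angles; "qd": joint speeds; "joint_efforts": joint torques, N m; "position": TCP position; "tool_rot": TCP orientation; "force": force on the tool from outside, world axes, zero at the start; "moment": the same for the moment, N m; "grip_width": finger opening in m; "finger_force": force on a finger pad.
Only numpy, scipy, OpenCV 4.12 (cv2) and the standard library are available. Lean on these libraries where they do the work, as an engineer would, in place of code of your own. Each camera call takes 0.05 s, during which the arm holds its last target. There are 200 camera calls.

## Working session

There is one attempt and no reset: what is moved stays moved. The work goes in short steps, Python scripts to look and compute and a shell command to move; the robot and the scene stay as the last step left them, time stands still between calls to the robot, and variables do not carry over. Pictures are saved under pics/ and viewed, at most 17 in all, crops included, and the job is handed in when it is done.

```bash
mkdir -p pics; ls; python3 - <<'E'
from workcell import bot
import cv2,numpy as np
s=bot.observe();print({k:np.round(v,3).tolist() for k,v in s.items()})
for n in ["side","top"]:
    f=bot.grab_frame(n);cv2.imwrite(f"pics/{n}0.png",f["pixels"][:,:,::-1])
    print(n,f["fx"],f["fy"],f["cx"],f["cy"],f["dist"],np.round(f["extrinsics"],4).tolist())
E
```

```text
pics
{'clock': 0.0, 'qpos': [1.095, 0.522, -0.036, 1.6, 0.021, 1.021, -0.113], 'qd': [0.0, 0.001, 0.001, -0.001, -0.002, 0.001, 0.002], 'joint_efforts': [-0.001, -92.712, 1.979, -36.993, 0.018, 0.008, 0.0], 'position': [0.247, -0.574, 0.231], 'tool_rot': [-3.14, 0.0, 0.406], 'force': [-0.294, 0.708, -0.224], 'moment': [-0.004, -0.001, 0.031], 'finger_force': 0.0, 'grip_width': 0.085}
side 447.7842173537441 447.7842173537441 321.61017824217043 235.6755976191611 [-0.04409877  0.          0.          0.          0.        ] [[-0.9966, -0.082, 0.0051, 0.5636], [-0.0465, 0.5119, -0.8578, 0.0181], [0.0678, -0.8551, -0.514, 1.0012], [0.0, 0.0, 0.0, 1.0]]
top 569.3690157543357 569.3690157543357 323.4430670473595 235.99607906620147 [0.05120068 0.         0.         0.         0.        ] [[-0.0082, -1.0, 0.0051, 0.0517], [-0.9958, 0.0077, -0.0918, 0.5847], [0.0917, -0.0059, -0.9958, 1.3584], [0.0, 0.0, 0.0, 1.0]]
```

View pics/top0.png

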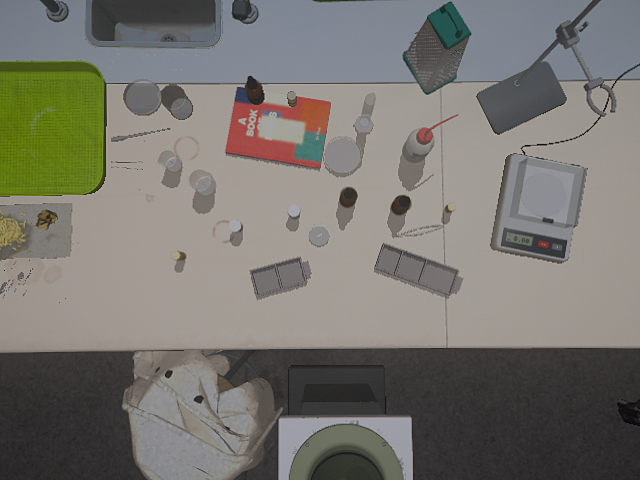

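View pics/side0.png

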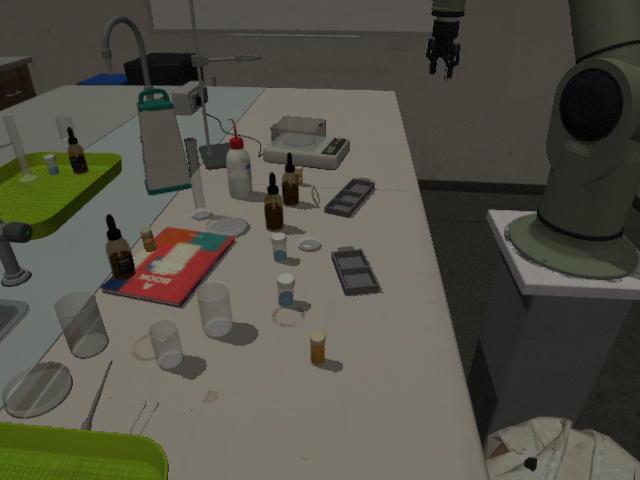

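The top view shows the droppers at about (348,197) and (400,204), the pots at (293,212) and (236,227), and the vials at (450,208) and (178,256). The long tray is around (418,270) and the short tray around (280,277), both with the tab on the right. The side view shows the same stock unobstructed. Next I'll zoom in to measure.

```bash
python3 - <<'E'
import cv2,numpy as np
t=cv2.imread("pics/top0.png");s=cv2.imread("pics/side0.png")
I=lambda a,k:cv2.resize(a,None,fx=k,fy=k,interpolation=cv2.INTER_CUBIC)
c=np.zeros((600,800,3),np.uint8)
a=I(t[185:305,160:470],2.5);c[:a.shape[0],:a.shape[1]]=a
b=I(s[150:240,255:385],3.2);c[305:305+b.shape[0],:b.shape[1]]=b
d=I(s[230:370,260:385],2.1);c[305:305+d.shape[0],450:450+d.shape[1]]=d[:295]
cv2.imwrite("pics/crop0.png",c)
E
```

```text
(no output)
```

View pics/crop0.png

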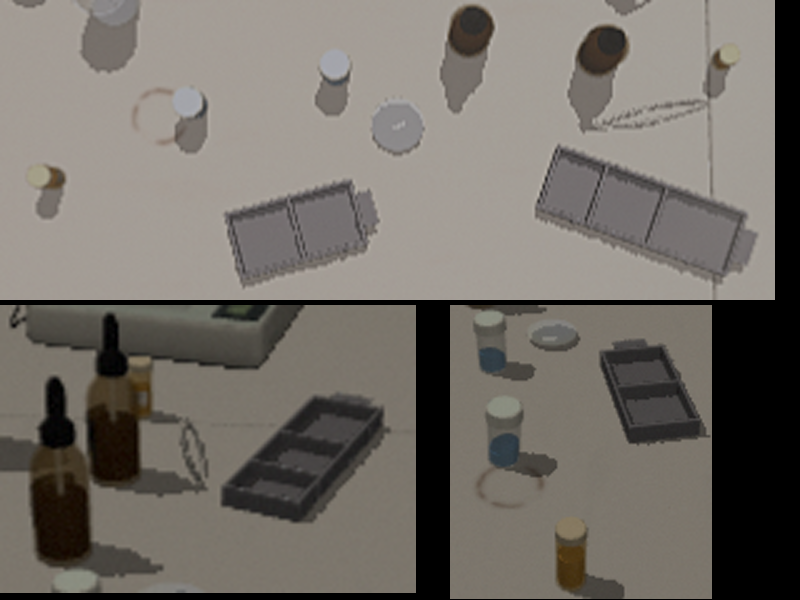

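The crop shows everything standing. In the top view, the tray rims are sharp and the caps are clear. In the side view, the black dropper caps are at about (273,189) and (290,167). I'll now get the centres from masks and cast rays.

```bash
cat > h.py <<'E'
import cv2,numpy as np
from workcell import bot
def ray(f,uv):
    K=np.array([[f["fx"],0,f["cx"]],[0,f["fy"],f["cy"]],[0,0,1]])
    p=cv2.undistortPoints(np.array([[uv]],float),K,np.array(f["dist"],float))[0,0]
    E=np.array(f["extrinsics"]);R,t=E[:3,:3],E[:3,3]
    return -R.T@t, R.T@np.array([p[0],p[1],1.])
def onz(f,uv,z):
    c,d=ray(f,uv);return c+d*(z-c[2])/d[2]
def blobs(m,box):   # box u0,v0,u1,v1 -> largest contour in it (full coords)
    u0,v0,u1,v1=box;k=np.zeros(m.shape,np.uint8);k[v0:v1,u0:u1]=m[v0:v1,u0:u1]
    c=cv2.findContours(k.astype(np.uint8),cv2.RETR_EXTERNAL,cv2.CHAIN_APPROX_NONE)[0]
    return max(c,key=cv2.contourArea)
def cen(c):
    (u,v),r=cv2.minEnclosingCircle(c);return (u,v),r
E
python3 - <<'E'
from h import *
T=bot.grab_frame("top");S=bot.grab_frame("side")
hsv=cv2.cvtColor(T["pixels"],cv2.COLOR_RGB2HSV).astype(int);h,s,v=hsv[...,0],hsv[...,1],hsv[...,2]
hs=cv2.cvtColor(S["pixels"],cv2.COLOR_RGB2HSV).astype(int);v2=hs[...,2]
print("bg",hsv[290,320],"potcap",hsv[211,293],"vialcap",hsv[255,175],hsv[207,451],"tray",hsv[270,415],"wall side",hs[250,330])
pot=(s<22)&(v>150);via=(s>60)&(v>150)
for n,m,b,z in [("pot1",pot,(283,200,304,222),.058),("pot2",pot,(225,215,246,240),.058),("vialL",via,(165,245,185,268),.055),("vialR",via,(443,198,460,216),.055)]:
    try:
        c,r=cen(blobs(m,b));print(n,np.round(c,1),round(r,1),np.round(onz(T,c,z),4))
    except Exception as e: print(n,e)
for n,b in [("dropL",(335,180,362,210)),("dropR",(388,190,415,215))]:
    c,r=cen(blobs(v<55,b));print(n,np.round(c,1),round(r,1),np.round(onz(T,c,.11),4))
for n,uv in [("dropL",(272.8,189)),("dropR",(290,167.2)),("vialR",(299,167)),("pot1",(279.6,236)),("pot2",(286,280)),("vialL",(317.5,334))]:
    z={"d":.099,"v":.055,"p":.056}[n[0]];print("side",n,np.round(onz(S,uv,z),4))
for n,b in [("long",(370,240,462,300)),("short",(245,252,306,302))]:
    c=blobs((v<135)&(s<40),b);r=cv2.minAreaRect(c);p=cv2.boxPoints(r)
    w=np.array([onz(T,q,.018) for q in p]);print(n,np.round(p).tolist(),np.round(w[:,:2],4).tolist(),np.round(w.mean(0),4))
# compartment dividers/corners picked from crop (rim corners, z=.018)
g=lambda q:onz(T,(q[0]/2.5+160-.3,q[1]/2.5+185-.3),.018)[:2]
for n,q in [("long",[(560,148),(746,213),(718,277),(537,210)]),("short",[(350,183),(367,245),(244,283),(228,214)])]:
    w=np.array([g(a) for a in q]);print(n,np.round(w,4).tolist(),w.mean(0).round(4),[round(float(np.linalg.norm(w[i]-w[i-1])),3) for i in range(4)])
E
```

```text
bg [ 16  20 164] potcap [116  12 171] vialcap [ 25  44 163] [ 27  41 162] tray [174  11 117] wall side [ 16  31 123]
pot1 [293.9 209.1] 6.6 [0.6472 0.1172 0.058 ]
pot2 [233.5 225.1] 6.2 [0.61   0.2608 0.058 ]
vialL max() iterable argument is empty
vialR max() iterable argument is empty
dropL [349. 193.] 5.4 [ 0.6764 -0.0121  0.11  ]
dropR [403.8 200.9] 5.6 [ 0.6571 -0.1378  0.11  ]
side dropL [ 0.6775 -0.0134  0.099 ]
side dropR [ 0.6572 -0.1443  0.099 ]
side vialR [ 0.6494 -0.2546  0.055 ]
side pot1 [0.6423 0.1181 0.056 ]
side pot2 [0.6068 0.2657 0.056 ]
side vialL [0.5395 0.3947 0.055 ]
long [[372.0, 270.0], [383.0, 240.0], [465.0, 272.0], [453.0, 302.0]] [[0.5007, -0.0693], [0.5742, -0.0992], [0.4952, -0.2966], [0.4226, -0.266]] [ 0.4982 -0.1828  0.018 ]
short [[248.0, 270.0], [303.0, 255.0], [311.0, 284.0], [256.0, 299.0]] [[0.5036, 0.231], [0.5395, 0.097], [0.4687, 0.0778], [0.4333, 0.2113]] [0.4863 0.1543 0.018 ]
long [[0.5654, -0.1002], [0.5007, -0.2796], [0.439, -0.2507], [0.505, -0.0767]] [ 0.5025 -0.1768] [0.065, 0.191, 0.068, 0.186]
short [[0.5327, 0.1053], [0.4723, 0.089], [0.4368, 0.2082], [0.5036, 0.224]] [0.4864 0.1566] [0.122, 0.063, 0.124, 0.069]
```

```bash
python3 -m crank '{"travel":[[3,3,0],[7,7,0],[11,11,0],[14,14.5,0],[14,14.5,0]],"turn":[[0,0,5],[0,0,10],[0,0,16],[0,0,16],[0,0,16]],"gripper":[0,0,0,0,0]}' 40; python3 -m crank '{"travel":[[3,3,0],[7,7,0],[11,11,0],[14,14.5,0],[14,14.5,0]],"turn":[[0,0,5],[0,0,10],[0,0,16],[0,0,16],[0,0,16]],"gripper":[0,0,0,0,0]}'
python3 - <<'E'
from h import *
T=bot.grab_frame("top")
hsv=cv2.cvtColor(T["pixels"],cv2.COLOR_RGB2HSV).astype(int);s,v=hsv[...,1],hsv[...,2]
for n,b in [("vialL",(165,245,185,268)),("vialR",(443,198,460,216))]:
    m=(s>32)&(v>140)&(hsv[...,0]>19)
    c,r=cen(blobs(m,b));print(n,np.round(c,1),round(r,1),np.round(onz(T,c,.055),4))
o=bot.observe();print(o["position"],o["tool_rot"],o["qpos"])
E
```

```text
clock: 0.7
position: [0.3909, -0.4245, 0.2314]
tool_rot: [-3.141, -0.002, 0.692]
force: [-0.6, 0.0, 0.6]
grip_width: 0.0855
finger_force: 0.0
clock: 1.2
position: [0.5302, -0.279, 0.2311]
tool_rot: [-3.141, -0.003, 0.971]
force: [-0.6, 0.8, -0.3]
grip_width: 0.0855
finger_force: 0.0
vialL [175. 255.] 4.5 [0.5401 0.3985 0.055 ]
vialR [451.6 206.1] 4.1 [ 0.6519 -0.2597  0.055 ]
[ 0.52936886 -0.28027427  0.23105807] [-3.14126709e+00 -1.78022806e-03  9.69427197e-01] [ 0.56327846  0.48870451 -0.24861714  1.66278986  0.13497094  1.00692345
 -0.33103251]
```

```bash
python3 -m crank '{"travel":[[3,3,0],[6,7,0],[10,11,0],[12.8,14,0],[12.8,14,0]],"turn":[[0,0,5],[0,0,10],[0,0,14],[0,0,14],[0,0,14]],"gripper":[0,0,0,0,0]}'
python3 - <<'E'
from h import *
W=bot.grab_frame("wrist");cv2.imwrite("pics/w1.png",W["pixels"][:,:,::-1])
o=bot.observe();print(o["position"],o["tool_rot"])
E=np.array(W["extrinsics"]);print((-E[:3,:3].T@E[:3,3]).round(3),E[2,:3].round(3))
for p in [(.657,-.140,.099),(.657,-.140,.141)]:
    q=E[:3,:3]@np.array(p)+E[:3,3];print(q[0]/q[2]*W["fx"]+W["cx"],q[1]/q[2]*W["fy"]+W["cy"])
E
```

```text
clock: 1.75
position: [0.6574, -0.1388, 0.2306]
tool_rot: [-3.141, -0.003, 1.214]
force: [-0.6, 1.1, -2.0]
grip_width: 0.0857
finger_force: 0.0
[ 0.65562242 -0.1422019   0.23049688] [-3.14065726e+00 -7.60252744e-04  1.21156092e+00]
[ 0.681 -0.074  0.372] [-0.095 -0.254 -0.963]
318.0975746992441 230.93593700222883
318.18726228987884 245.3618425924548
```

View pics/w1.png

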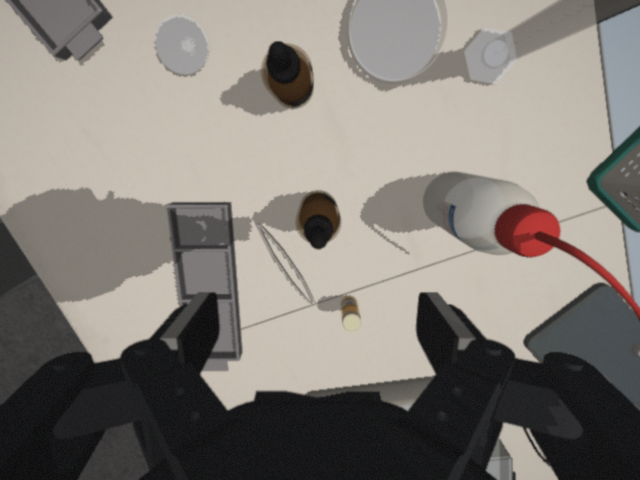

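The wrist view shows the near dropper's bulb at about (318,238), close to the predicted (318,245), so the estimate is good. The long tray is at the left and the vial at (350,318). Descending now.

```bash
python3 -m crank '{"travel":[[0,0.3,-4],[0,0.3,-8],[0,0.3,-12],[0,0.3,-15],[0,0.3,-15.2]],"turn":[[0,0,0],[0,0,0],[0,0,0],[0,0,0],[0,0,0]],"gripper":[0,0,0,0,0.1]}' 40;  python3 -m crank '{"travel":[[0,0,0],[0,0,0],[0,0,0],[0,0,0],[0,0,0]],"turn":[[0,0,0],[0,0,0],[0,0,0],[0,0,0],[0,0,0]],"gripper":[0.4,0.8,1,1,1]}' 40
python3 - <<'E'
from h import *
W=bot.grab_frame("wrist");cv2.imwrite("pics/w2.png",W["pixels"][:,:,::-1])
S=bot.grab_frame("side");cv2.imwrite("pics/s2.png",cv2.resize(S["pixels"][40:300,200:460,::-1],None,fx=2.2,fy=2.2))
o=bot.observe();print(o["position"],o["grip_width"],o["finger_force"])
E
```

```text
clock: 2.3
position: [0.6517, -0.1431, 0.0756]
tool_rot: [-3.136, 0.002, 1.207]
force: [-1.1, 0.3, 0.9]
grip_width: 0.0771
finger_force: 0.0
clock: 2.8
position: [0.6556, -0.1414, 0.0809]
tool_rot: [3.139, -0.0, 1.208]
force: [0.0, -0.5, 8.2]
grip_width: 0.0232
finger_force: 38.9
[ 0.65568583 -0.14145555  0.08091592] 0.023437307646231607 38.93236938631162
```

View pics/s2.png

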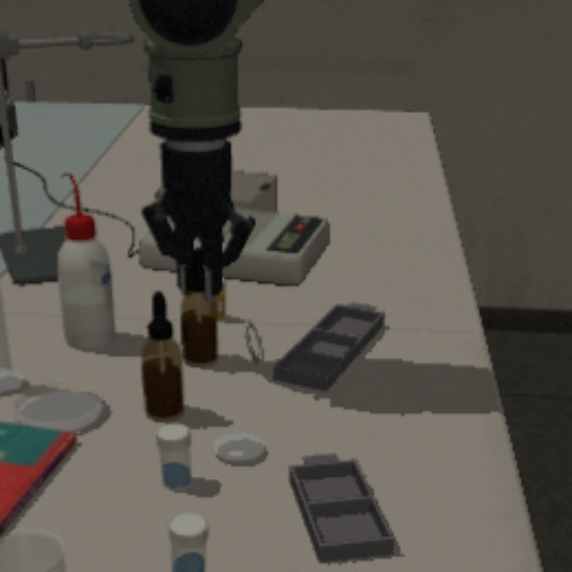

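The side view shows the fingers closed on the cap of the near dropper at about (200,270) in the crop, with the bottle still standing. I'll lift a little and check it.

```bash
python3 -m crank '{"travel":[[0,0,0],[0,0,0.5],[0,0,1.5],[0,0,3],[0,0,3]],"turn":[[0,0,0],[0,0,0],[0,0,0],[0,0,0],[0,0,0]],"gripper":[1,1,1,1,1]}' 60
python3 - <<'E'
from h import *
W=bot.grab_frame("wrist");S=bot.grab_frame("side")
a=cv2.resize(W["pixels"][150:450,170:470,::-1],(400,400));b=cv2.resize(S["pixels"][100:240,230:370,::-1],(400,400))
cv2.imwrite("pics/c3.png",np.hstack([a,b]))
o=bot.observe();print(o["position"],o["tool_rot"],o["grip_width"],o["finger_force"],o["force"],o["moment"])
E
```

```text
clock: 3.4
position: [0.656, -0.1414, 0.1122]
tool_rot: [3.138, -0.001, 1.208]
force: [0.6, -0.1, -0.5]
grip_width: 0.0228
finger_force: 58.9
[ 0.65491765 -0.1413346   0.10995967] [ 3.14062064e+00 -1.20882152e-04  1.20852608e+00] 0.02245685179718222 58.837969369720895 [ 0.22714209  0.22830615 -1.23875279] [-0.0277079   0.03107852  0.04395222]
```

View pics/c3.png

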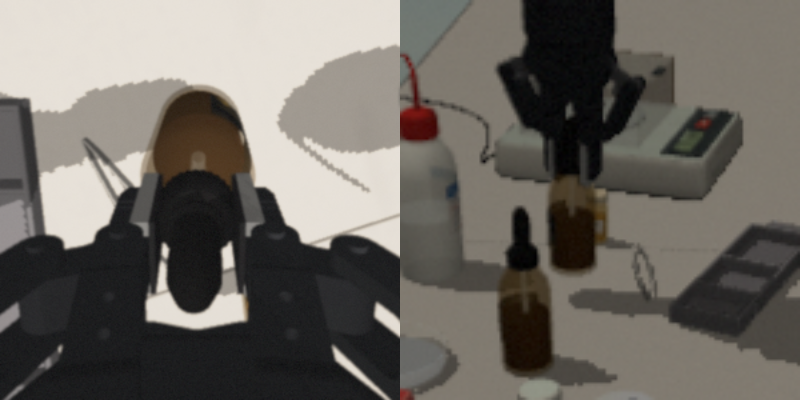

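The wrist and side crops show the dropper hanging straight in the pads by its cap. Now to the largest compartment.

```bash
python3 -m crank '{"travel":[[0,0,2],[-3,-1.5,3],[-7,-3.5,3],[-11,-5.5,3],[-14,-7.2,3]],"turn":[[0,0,0],[0,0,0],[0,0,0],[0,0,0],[0,0,0]],"gripper":[1,1,1,1,1]}';python3 -m crank '{"travel":[[-2,-1,0],[-3.2,-1.6,0],[-3.2,-1.6,0],[-3.2,-1.6,0],[-3.2,-1.6,0]],"turn":[[0,0,0],[0,0,0],[0,0,0],[0,0,0],[0,0,0]],"gripper":[1,1,1,1,1]}'
python3 - <<'E'
from h import *
W=bot.grab_frame("wrist");S=bot.grab_frame("side")
a=cv2.resize(W["pixels"][:,:,::-1],(480,360));b=cv2.resize(S["pixels"][100:240,250:390,::-1],(310,310))
c=np.zeros((360,790,3),np.uint8);c[:,:480]=a;c[:310,480:]=b;cv2.imwrite("pics/c4.png",c)
o=bot.observe();print(o["position"],o["tool_rot"],o["grip_width"])
E
```

```text
clock: 4.0
position: [0.512, -0.2142, 0.139]
tool_rot: [-3.14, 0.001, 1.208]
force: [0.2, -0.7, -1.3]
grip_width: 0.0229
finger_force: 59.2
clock: 4.5
position: [0.4838, -0.2284, 0.1392]
tool_rot: [3.141, -0.001, 1.21]
force: [-0.7, 0.2, -2.3]
grip_width: 0.0227
finger_force: 59.2
[ 0.48345232 -0.2285289   0.13913399] [ 3.14157989e+00 -4.15807620e-04  1.20981461e+00] 0.02279317962346239
```

View pics/c4.png

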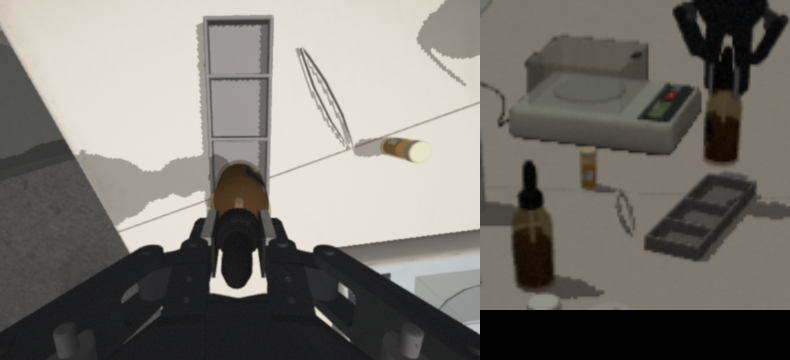

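The wrist view shows the long tray aligned with the gripper and the bottle over the near end. The far corners are at about (273,23) and (362,20), and the dividers at rows of about 101 and 184. I'll check the tray pose by rays.

```bash
cat >> h.py <<'E'
def trayfit(f,px,loc,z=.018):
    w=np.array([onz(f,p,z)[:2] for p in px]);l=np.array(loc)/1000.
    wc,lc=w.mean(0),l.mean(0);H=(l-lc).T@(w-wc);a=np.arctan2(H[0,1]-H[1,0],H[0,0]+H[1,1])
    R=np.array([[np.cos(a),-np.sin(a)],[np.sin(a),np.cos(a)]]);t=wc-R@lc
    print("centre",t.round(4),"yaw",np.degrees(a).round(1),"res",np.round((l@R.T+t-w)*1000,1).tolist());return R,t
E
python3 - <<'E'
from h import *
W=bot.grab_frame("wrist")
R,t=trayfit(W,[(273,23),(362,20),(360,101),(277,101),(359,184),(279,184)],[(-33,98),(33,98),(33,46),(-33,46),(33,-16),(-33,-16)])
for y in (-56,15,71): print(y,(R@[0,y/1000]+t).round(4))
E
```

```text
centre [ 0.503  -0.1787] yaw -20.1 res [[-1.4, 2.6], [2.6, -0.0], [2.4, -0.4], [-2.6, 0.7], [1.2, -1.7], [-2.1, -1.2]]
-56 [ 0.4838 -0.2313]
15 [ 0.5082 -0.1646]
71 [ 0.5274 -0.1121]
```

```bash
python3 -m crank '{"travel":[[0,-0.2,-2],[0,-0.2,-4],[0,-0.2,-5],[0,-0.2,-5.4],[0,-0.2,-5.4]],"turn":[[0,0,0],[0,0,0],[0,0,0],[0,0,0],[0,0,0]],"gripper":[1,1,1,1,1]}' 60; python3 -c "
from h import *
o=bot.observe();print(o['position'],o['force'])"
```

```text
clock: 5.15
position: [0.4828, -0.231, 0.0852]
tool_rot: [-3.141, -0.0, 1.209]
force: [0.2, 0.1, -0.7]
grip_width: 0.0226
finger_force: 59.2
[ 0.48281609 -0.2310115   0.0851959 ] [ 0.18641379  0.1432859  -0.72801667]
```

```bash
python3 -m crank '{"travel":[[0,0,-0.1],[0,0,-0.2],[0,0,-0.2],[0,0,-0.2],[0,0,-0.2]],"turn":[[0,0,0],[0,0,0],[0,0,0],[0,0,0],[0,0,0]],"gripper":[1,1,1,1,1]}' 60;  python3 -m crank '{"travel":[[0,0,0],[0,0,0],[0,0,0],[0,0,0],[0,0,0]],"turn":[[0,0,0],[0,0,0],[0,0,0],[0,0,0],[0,0,0]],"gripper":[0.65,0.5,0.35,0.2,0]}' 20
```

```text
clock: 5.65
position: [0.4833, -0.2315, 0.084]
tool_rot: [3.14, 0.0, 1.209]
force: [1.4, -0.6, 6.5]
grip_width: 0.023
finger_force: 60.2
clock: 6.15
position: [0.4827, -0.2312, 0.0833]
tool_rot: [-3.142, -0.0, 1.209]
force: [-0.1, 0.3, 0.4]
grip_width: 0.0808
finger_force: 0.0
```

```bash
python3 -m crank '{"travel":[[0,0,2],[0,0,6],[0,0,10],[0,0,12],[2,4,12]],"turn":[[0,0,0],[0,0,0],[0,0,0],[0,0,0],[0,0,0]],"gripper":[0,0,0,0,0]}' 40;  python3 -m crank '{"travel":[[1.7,3.7,0],[3.7,8,0],[5.7,12.5,0],[7.5,16.5,0],[9.3,20.3,0]],"turn":[[0,0,0],[0,0,0],[0,0,0],[0,0,0],[0,0,0]],"gripper":[0,0,0,0,0]}';  python3 -m crank '{"travel":[[2,4.2,-1],[4,8.5,-3],[4.9,10.6,-5],[4.9,10.6,-6],[4.9,10.6,-6]],"turn":[[0,0,0],[0,0,0],[0,0,0],[0,0,0],[0,0,0]],"gripper":[0,0,0,0,0]}'
python3 - <<'E'
from h import *
W=bot.grab_frame("wrist");T=bot.grab_frame("top")
a=cv2.resize(W["pixels"][:,:,::-1],(480,360));b=cv2.resize(T["pixels"][160:300,370:510,::-1],(310,310))
c=np.zeros((360,790,3),np.uint8);c[:,:480]=a;c[:310,480:]=b;cv2.imwrite("pics/c5.png",c)
o=bot.observe();print(o["position"],o["tool_rot"])
E=np.array(W["extrinsics"])
for p in [(.645,.1177,.058)]:
    q=E[:3,:3]@np.array(p)+E[:3,3];print(q[0]/q[2]*W["fx"]+W["cx"],q[1]/q[2]*W["fy"]+W["cy"])
E
```

```text
clock: 6.65
position: [0.5021, -0.1963, 0.2062]
tool_rot: [3.137, 0.003, 1.2]
force: [1.4, 0.2, -0.9]
grip_width: 0.0854
finger_force: 0.0
clock: 7.15
position: [0.5961, 0.0139, 0.2033]
tool_rot: [-3.142, -0.0, 1.209]
force: [1.1, -0.8, -0.4]
grip_width: 0.0856
finger_force: 0.0
clock: 7.65
position: [0.6437, 0.1177, 0.1415]
tool_rot: [-3.139, 0.002, 1.209]
force: [0.2, -0.4, 1.0]
grip_width: 0.0854
finger_force: 0.0
[0.64471621 0.11651481 0.14368607] [3.14134681e+00 5.86492700e-04 1.20743894e+00]
319.9980731674863 244.90528357611097
```

View pics/c5.png

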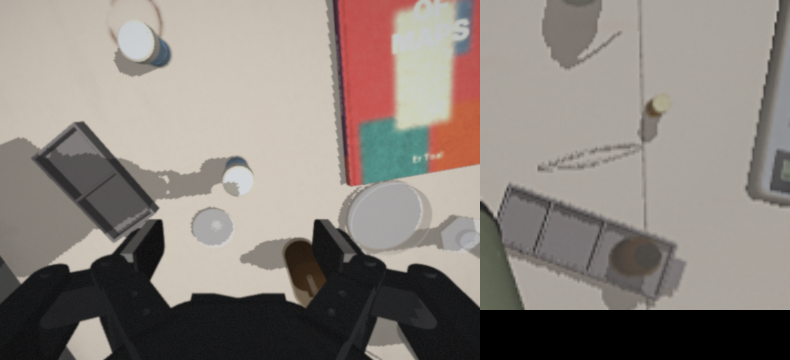

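The dropper stands in the largest compartment, at (635,258) in the right crop. The pot cap in the wrist view is at about (317,240) at full scale, against the predicted (320,245). Descend, grasp and lift.

```bash
python3 -m crank '{"travel":[[0,0.1,-4],[0,0.1,-8],[0,0.1,-10.5],[0,0.1,-11],[0,0.1,-11]],"turn":[[0,0,0],[0,0,0],[0,0,0],[0,0,0],[0,0,0]],"gripper":[0,0,0,0,0]}' 40;  python3 -m crank '{"travel":[[0,0,0],[0,0,0],[0,0,0],[0,0,0],[0,0,0]],"turn":[[0,0,0],[0,0,0],[0,0,0],[0,0,0],[0,0,0]],"gripper":[0.3,0.6,1,1,1]}' 40; python3 -m crank '{"travel":[[0,0,0.5],[0,0,2],[0,0,4],[0,0,6],[0,0,6]],"turn":[[0,0,0],[0,0,0],[0,0,0],[0,0,0],[0,0,0]],"gripper":[1,1,1,1,1]}' 40
```

```text
clock: 8.25
position: [0.645, 0.118, 0.0341]
tool_rot: [3.141, 0.0, 1.208]
force: [-0.5, -0.0, 0.3]
grip_width: 0.0857
finger_force: 0.0
clock: 8.75
position: [0.6451, 0.119, 0.0342]
tool_rot: [3.141, -0.001, 1.209]
force: [-1.2, 0.8, 8.5]
grip_width: 0.0302
finger_force: 38.8
clock: 9.25
position: [0.6462, 0.1191, 0.0971]
tool_rot: [3.138, -0.002, 1.208]
force: [0.5, 0.2, 0.5]
grip_width: 0.0305
finger_force: 39.6
```

```bash
python3 -m crank '{"travel":[[-1,-2,0],[-2.7,-5.6,0],[-4.7,-9.8,0],[-6.7,-14,0],[-8.7,-18,0]],"turn":[[0,0,0],[0,0,0],[0,0,0],[0,0,0],[0,0,0]],"gripper":[1,1,1,1,1]}';  python3 -m crank '{"travel":[[-2,-4,0],[-4,-8,0],[-5,-10.3,0],[-5,-10.3,0],[-5,-10.3,0]],"turn":[[0,0,0],[0,0,0],[0,0,0],[0,0,0],[0,0,0]],"gripper":[1,1,1,1,1]}';python3 -m crank '{"travel":[[0,0,-2],[0,0,-4],[0,0,-5],[0,0,-5.3],[0,0,-5.3]],"turn":[[0,0,0],[0,0,0],[0,0,0],[0,0,0],[0,0,0]],"gripper":[1,1,1,1,1]}'; python3 -c "
from h import *
S=bot.grab_frame('side');cv2.imwrite('pics/s6.png',cv2.resize(S['pixels'][100:240,250:390,::-1],(500,500)))
o=bot.observe();print(o['position'],o['force'])"
```

```text
clock: 9.75
position: [0.5566, -0.063, 0.0936]
tool_rot: [3.141, 0.0, 1.209]
force: [1.4, -0.8, -0.0]
grip_width: 0.0302
finger_force: 39.6
clock: 10.25
position: [0.5077, -0.1645, 0.0936]
tool_rot: [3.141, -0.0, 1.208]
force: [0.4, 0.9, 0.0]
grip_width: 0.0303
finger_force: 39.6
clock: 10.75
position: [0.5079, -0.1636, 0.0403]
tool_rot: [-3.141, -0.0, 1.21]
force: [0.1, -0.7, 0.3]
grip_width: 0.0302
finger_force: 39.6
[ 0.50815218 -0.1638487   0.04075607] [-0.2295808  -0.13310755  1.40718873]
```

View pics/s6.png

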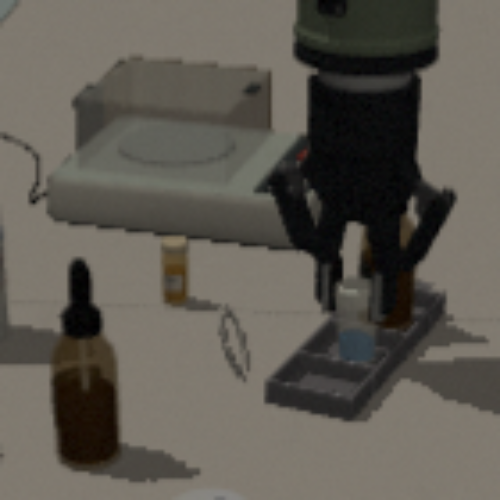

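The side view shows the pot held above the middle compartment, about (355,320). Lower, release and rise, then go on towards the right vial.

```bash
python3 -m crank '{"travel":[[0,0,-0.2],[0,0,-0.4],[0,0,-0.4],[0,0,-0.4],[0,0,-0.4]],"turn":[[0,0,0],[0,0,0],[0,0,0],[0,0,0],[0,0,0]],"gripper":[1,1,1,1,1]}'; python3 -m crank '{"travel":[[0,0,0],[0,0,0],[0,0,0],[0,0,0],[0,0,1]],"turn":[[0,0,0],[0,0,0],[0,0,0],[0,0,0],[0,0,0]],"gripper":[0.55,0.45,0.3,0.2,0.2]}' 20; python3 -m crank '{"travel":[[0,0,3],[0,0,7],[0,0,11],[0,0,13],[1,-0.5,13]],"turn":[[0,0,0],[0,0,0],[0,0,0],[0,0,0],[0,0,0]],"gripper":[0.2,0.2,0.1,0,0]}';python3 -m crank '{"travel":[[3,-2,0],[6.5,-4.3,0],[10,-6.6,0],[13.2,-8.8,0],[13.2,-8.8,0]],"turn":[[0,0,0],[0,0,0],[0,0,0],[0,0,0],[0,0,0]],"gripper":[0,0,0,0,0]}'
python3 - <<'E'
from h import *
W=bot.grab_frame("wrist");T=bot.grab_frame("top")
a=cv2.resize(W["pixels"][:,:,::-1],(480,360));b=cv2.resize(T["pixels"][160:300,370:510,::-1],(310,310))
c=np.zeros((360,790,3),np.uint8);c[:,:480]=a;c[:310,480:]=b;cv2.imwrite("pics/c7.png",c)
o=bot.observe();print(o["position"],o["tool_rot"])
E=np.array(W["extrinsics"])
for p in [(.651,-.257,.055)]:
    q=E[:3,:3]@np.array(p)+E[:3,3];print(q[0]/q[2]*W["fx"]+W["cx"],q[1]/q[2]*W["fy"]+W["cy"])
E
```

```text
clock: 11.3
position: [0.5082, -0.1644, 0.0371]
tool_rot: [3.14, -0.0, 1.208]
force: [-1.1, 2.0, 12.3]
grip_width: 0.0304
finger_force: 40.6
clock: 11.8
position: [0.5071, -0.1641, 0.0457]
tool_rot: [-3.14, 0.0, 1.209]
force: [-0.1, -0.2, -0.6]
grip_width: 0.0683
finger_force: 0.0
clock: 12.3
position: [0.5185, -0.1694, 0.18]
tool_rot: [3.137, 0.0, 1.209]
force: [-0.2, -0.6, -0.5]
grip_width: 0.0854
finger_force: 0.0
clock: 12.8
position: [0.6519, -0.2599, 0.1746]
tool_rot: [-3.141, 0.0, 1.206]
force: [-0.6, -0.1, -0.5]
grip_width: 0.0854
finger_force: 0.0
[ 0.64952192 -0.25722048  0.17498698] [-3.13973724e+00 -3.13707944e-04  1.20836469e+00]
315.7042353465581 229.74343530663927
```

View pics/c7.png

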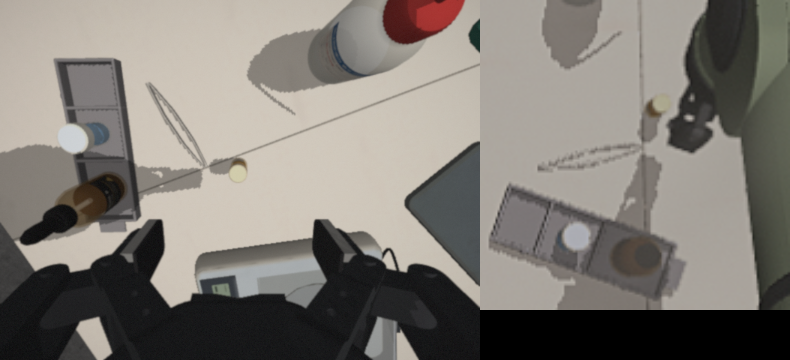

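The wrist view shows the vial cap at about (316,232), against the predicted (316,230). The pot and dropper stand in the long tray. Grasp the vial.

```bash
python3 -m crank '{"travel":[[0,0,-4],[0,0,-8],[0,0,-12],[0,0,-15],[0,0,-15.3]],"turn":[[0,0,0],[0,0,0],[0,0,0],[0,0,0],[0,0,0]],"gripper":[0,0,0,0,0]}' 30;  python3 -m crank '{"travel":[[0,0,0],[0,0,0],[0,0,0],[0,0,0],[0,0,0]],"turn":[[0,0,0],[0,0,0],[0,0,0],[0,0,0],[0,0,0]],"gripper":[0.2,0.5,0.8,1,1]}' 30; python3 -m crank '{"travel":[[0,0,0],[0,0,0.5],[0,0,2],[0,0,5],[0,0,5]],"turn":[[0,0,0],[0,0,0],[0,0,0],[0,0,0],[0,0,0]],"gripper":[1,1,1,1,1]}' 30;  python3 -c "
from h import *
o=bot.observe();print(o['position'],o['force'],o['grip_width'])"
```

```text
clock: 13.4
position: [0.647, -0.2559, 0.0197]
tool_rot: [-3.135, 0.0, 1.21]
force: [-1.6, 0.1, -0.5]
grip_width: 0.0857
finger_force: 0.0
clock: 13.9
position: [0.6504, -0.2575, 0.0244]
tool_rot: [3.14, -0.0, 1.208]
force: [-0.7, -0.2, 6.8]
grip_width: 0.02
finger_force: 29.0
clock: 14.4
position: [0.6518, -0.2579, 0.0782]
tool_rot: [3.136, -0.0, 1.208]
force: [1.1, -0.4, -0.2]
grip_width: 0.0199
finger_force: 29.3
[ 0.65175402 -0.25786267  0.0782205 ] [ 1.06097679 -0.42556724 -0.24069226] 0.01991759490399549
```

```bash
python3 -m crank '{"travel":[[0,0,2],[-2,2.4,2.5],[-5,6,2.5],[-8,9.5,2.5],[-11,13,2.5]],"turn":[[0,0,0],[0,0,0],[0,0,0],[0,0,0],[0,0,0]],"gripper":[1,1,1,1,1]}';  python3 -m crank '{"travel":[[-1.3,1.6,0],[-1.3,1.6,0],[-1.3,1.6,0],[-1.3,1.6,-2],[-1.3,1.6,-4]],"turn":[[0,0,0],[0,0,0],[0,0,0],[0,0,0],[0,0,0]],"gripper":[1,1,1,1,1]}';python3 -m crank '{"travel":[[0,0,-1],[0,0,-2],[0,0,-2.4],[0,0,-2.4],[0,0,-2.4]],"turn":[[0,0,0],[0,0,0],[0,0,0],[0,0,0],[0,0,0]],"gripper":[1,1,1,1,1]}'; python3 -c "
from h import *
W=bot.grab_frame('wrist');S=bot.grab_frame('side');b=cv2.resize(S['pixels'][120:230,280:390,::-1],(400,400))
cv2.imwrite('pics/s8.png',np.hstack([cv2.resize(W['pixels'][100:420,160:480,::-1],(400,400)),b]))
o=bot.observe();print(o['position'],o['force'])"
```

```text
clock: 14.9
position: [0.5385, -0.1262, 0.0991]
tool_rot: [3.141, -0.0, 1.208]
force: [1.6, 0.4, -0.9]
grip_width: 0.0195
finger_force: 29.4
clock: 15.4
position: [0.5279, -0.1125, 0.0584]
tool_rot: [3.139, -0.0, 1.207]
force: [-0.2, -0.1, -1.5]
grip_width: 0.0197
finger_force: 29.4
clock: 15.9
position: [0.527, -0.1113, 0.0348]
tool_rot: [3.141, -0.0, 1.209]
force: [0.6, -0.1, -0.4]
grip_width: 0.0199
finger_force: 29.4
[ 0.52704852 -0.11133899  0.03485389] [0.34228737 0.24874228 0.12149232]
```

View pics/s8.png

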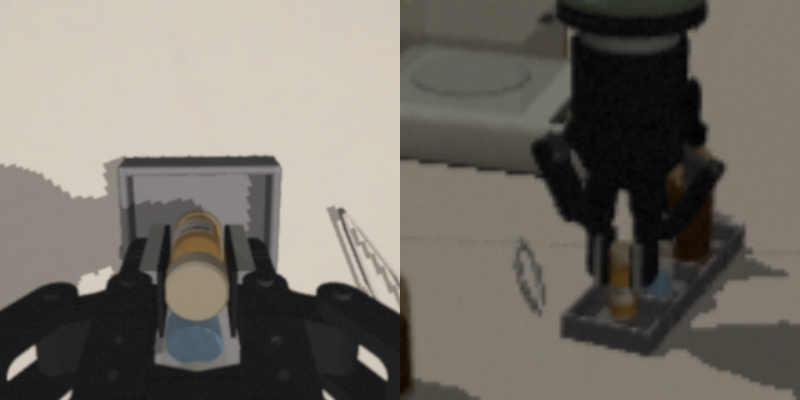

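The wrist and side crops show the vial between the fingers, inside the smallest compartment. Lower, release and rise, then go to the second pot.

```bash
python3 -m crank '{"travel":[[0,0,-0.4],[0,0,-0.7],[0,0,-0.9],[0,0,-0.9],[0,0,-0.9]],"turn":[[0,0,0],[0,0,0],[0,0,0],[0,0,0],[0,0,0]],"gripper":[1,1,1,1,1]}'; python3 -m crank '{"travel":[[0,0,0],[0,0,0],[0,0,0],[0,0,0],[0,0,1]],"turn":[[0,0,0],[0,0,0],[0,0,0],[0,0,0],[0,0,0]],"gripper":[0.7,0.55,0.45,0.4,0.4]}' 20; python3 -m crank '{"travel":[[0,0,3],[0,0,7],[0,0,11],[0,0,13],[0.5,2,13]],"turn":[[0,0,0],[0,0,0],[0,0,0],[0,0,0],[0,0,0]],"gripper":[0.3,0.2,0.1,0,0]}';python3 -m crank '{"travel":[[0.9,4.2,0],[1.8,8.4,0],[2.7,12.6,0],[3.6,16.8,0],[4.5,21,0]],"turn":[[0,0,0],[0,0,0],[0,0,0],[0,0,0],[0,0,0]],"gripper":[0,0,0,0,0]}';python3 -m crank '{"travel":[[1,4.2,0],[2,8.4,0],[3.1,12.6,0],[3.1,14.3,0],[3.1,14.3,0]],"turn":[[0,0,0],[0,0,0],[0,0,0],[0,0,0],[0,0,0]],"gripper":[0,0,0,0,0]}'
python3 - <<'E'
from h import *
W=bot.grab_frame("wrist");T=bot.grab_frame("top")
a=cv2.resize(W["pixels"][:,:,::-1],(480,360));b=cv2.resize(T["pixels"][160:300,370:510,::-1],(310,310))
c=np.zeros((360,790,3),np.uint8);c[:,:480]=a;c[:310,480:]=b;cv2.imwrite("pics/c9.png",c)
o=bot.observe();print(o["position"],o["tool_rot"],o["qpos"].round(2))
E=np.array(W["extrinsics"])
for p in [(.608,.263,.058)]:
    q=E[:3,:3]@np.array(p)+E[:3,3];print(q[0]/q[2]*W["fx"]+W["cx"],q[1]/q[2]*W["fy"]+W["cy"])
E
```

```text
clock: 16.5
position: [0.5274, -0.1112, 0.0261]
tool_rot: [3.14, -0.0, 1.209]
force: [-3.4, 0.5, 20.8]
grip_width: 0.0198
finger_force: 32.3
clock: 17.0
position: [0.526, -0.1111, 0.0347]
tool_rot: [-3.14, 0.0, 1.209]
force: [-1.6, -0.5, 1.3]
grip_width: 0.0512
finger_force: 0.0
clock: 17.5
position: [0.5326, -0.0936, 0.1689]
tool_rot: [3.137, 0.0, 1.205]
force: [1.0, -0.5, -1.9]
grip_width: 0.0855
finger_force: 0.0
clock: 18.0
position: [0.5768, 0.1204, 0.1661]
tool_rot: [3.141, -0.0, 1.209]
force: [0.9, -0.2, -0.2]
grip_width: 0.0854
finger_force: 0.0
clock: 18.5
position: [0.6067, 0.265, 0.1656]
tool_rot: [-3.14, -0.001, 1.212]
force: [-0.6, 0.5, 0.6]
grip_width: 0.0853
finger_force: 0.0
[0.60753256 0.26099123 0.16548867] [3.14151646e+00 7.15507983e-04 1.20862584e+00] [-0.24  0.67 -0.41  1.54  0.3   0.99 -1.09]
320.59939437073365 238.4748699209068
```

View pics/c9.png

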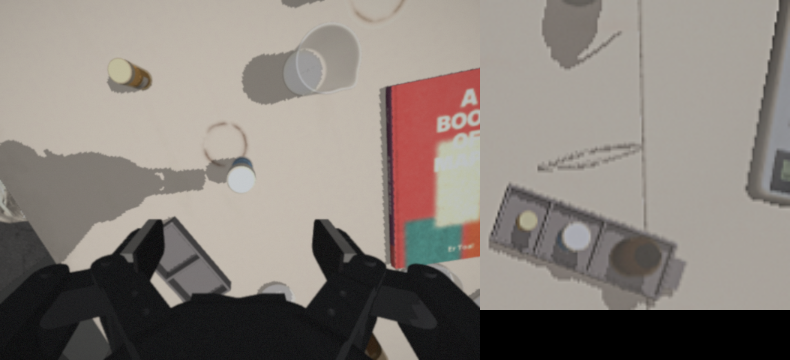

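The long tray is complete: vial, pot and dropper stand in their compartments in the right crop. The second pot's cap is at about (321,239), as predicted. Grasp it and hover over the short tray.

```bash
python3 -m crank '{"travel":[[0,0.1,-4],[0,0.1,-8],[0,0.1,-12],[0,0.1,-13.1],[0,0.1,-13.1]],"turn":[[0,0,0],[0,0,0],[0,0,0],[0,0,0],[0,0,0]],"gripper":[0,0,0,0,0]}' 40;  python3 -m crank '{"travel":[[0,0,0],[0,0,0],[0,0,0],[0,0,0],[0,0,0]],"turn":[[0,0,0],[0,0,0],[0,0,0],[0,0,0],[0,0,0]],"gripper":[0.3,0.6,1,1,1]}' 40; python3 -m crank '{"travel":[[0,0,0.5],[0,0,2],[0,0,5],[0,0,8],[-1,-1.2,8]],"turn":[[0,0,0],[0,0,0],[0,0,0],[0,0,0],[0,0,0]],"gripper":[1,1,1,1,1]}' 40; python3 -m crank '{"travel":[[-2.5,-3,0],[-5,-6,0],[-8,-9.5,0],[-10.4,-12.3,0],[-10.4,-12.3,0]],"turn":[[0,0,0],[0,0,0],[0,0,0],[0,0,0],[0,0,0]],"gripper":[1,1,1,1,1]}'
python3 - <<'E'
from h import *
W=bot.grab_frame("wrist");cv2.imwrite("pics/w10.png",W["pixels"][:,:,::-1])
o=bot.observe();print(o["position"],o["tool_rot"],o["grip_width"])
E
```

```text
clock: 19.1
position: [0.6073, 0.2613, 0.0337]
tool_rot: [-3.14, 0.002, 1.207]
force: [-0.7, 0.6, -0.4]
grip_width: 0.0854
finger_force: 0.0
clock: 19.6
position: [0.6084, 0.2632, 0.0356]
tool_rot: [3.14, -0.001, 1.209]
force: [0.8, -0.5, 9.0]
grip_width: 0.0302
finger_force: 38.8
clock: 20.1
position: [0.5998, 0.2531, 0.1194]
tool_rot: [3.137, -0.006, 1.21]
force: [-0.6, 0.8, -0.7]
grip_width: 0.0304
finger_force: 39.6
clock: 20.6
position: [0.4914, 0.1237, 0.1153]
tool_rot: [3.141, 0.003, 1.206]
force: [-0.1, 0.4, -0.8]
grip_width: 0.0303
finger_force: 39.6
[0.49324958 0.12597608 0.11561805] [3.14037385e+00 6.11621692e-04 1.20661518e+00] 0.030497971337983317
```

View pics/w10.png

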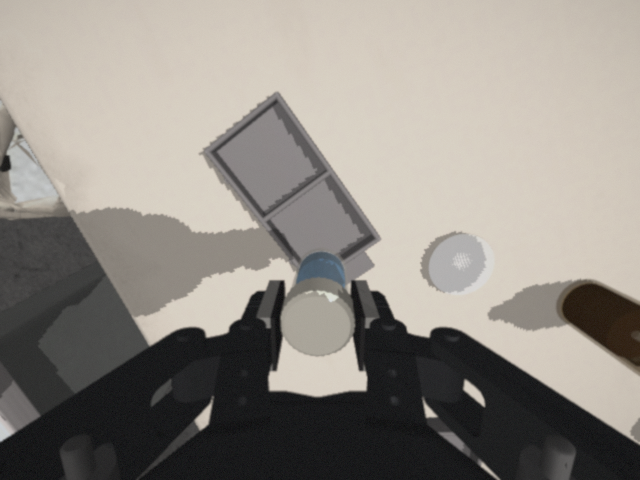

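The wrist view shows the pot held, with the short tray corners at (204,152), (279,94) and (380,238), and the divider from (264,220) to (328,173).

```bash
python3 - <<'E'
from h import *
W=bot.grab_frame("wrist")
R,t=trayfit(W,[(204,152),(279,94),(380,238),(264,220),(328,173)],[(-33,64),(33,64),(33,-64),(-33,0),(33,0)])
for y in (-31,31): print(y,(R@[0,y/1000]+t).round(4))
print(bot.observe()["position"])
E
```

```text
centre [0.4897 0.1615] yaw 15.2 res [[-1.0, 1.0], [-0.3, 2.5], [1.1, -2.5], [-3.9, -1.6], [4.0, 0.6]]
-31 [0.4978 0.1316]
31 [0.4816 0.1914]
[0.49416688 0.12745741 0.11554451]
```

```bash
python3 -m crank '{"travel":[[0.2,0.3,-2],[0.2,0.3,-5],[0.2,0.3,-7],[0.2,0.3,-7.3],[0.2,0.3,-7.3]],"turn":[[0,0,0],[0,0,0],[0,0,0],[0,0,0],[0,0,0]],"gripper":[1,1,1,1,1]}';python3 -m crank '{"travel":[[0,0,-0.2],[0,0,-0.4],[0,0,-0.5],[0,0,-0.5],[0,0,-0.5]],"turn":[[0,0,0],[0,0,0],[0,0,0],[0,0,0],[0,0,0]],"gripper":[1,1,1,1,1]}'; python3 -m crank '{"travel":[[0,0,0],[0,0,0],[0,0,0],[0,0,0],[0,0,1]],"turn":[[0,0,0],[0,0,0],[0,0,0],[0,0,0],[0,0,0]],"gripper":[0.55,0.45,0.35,0.3,0.3]}' 20; python3 -m crank '{"travel":[[0,0,3],[0,0,7],[0,0,10],[0,0,11],[0.5,2,11]],"turn":[[0,0,0],[0,0,0],[0,0,0],[0,0,0],[0,0,0]],"gripper":[0.3,0.2,0.1,0,0]}';python3 -m crank '{"travel":[[0.7,4,0],[1.4,8.4,0],[2.1,12.6,0],[2.8,16.8,0],[3.4,20.5,0]],"turn":[[0,0,0],[0,0,0],[0,0,0],[0,0,0],[0,0,0]],"gripper":[0,0,0,0,0]}';python3 -m crank '{"travel":[[0.5,3.5,0],[0.5,4.2,0],[0.5,4.2,0],[0.5,4.2,0],[0.5,4.2,0]],"turn":[[0,0,0],[0,0,0],[0,0,0],[0,0,0],[0,0,0]],"gripper":[0,0,0,0,0]}'
python3 - <<'E'
from h import *
W=bot.grab_frame("wrist");T=bot.grab_frame("top")
a=cv2.resize(W["pixels"][:,:,::-1],(480,360));b=cv2.resize(T["pixels"][180:320,220:360,::-1],(310,310))
c=np.zeros((360,790,3),np.uint8);c[:,:480]=a;c[:310,480:]=b;cv2.imwrite("pics/c11.png",c)
o=bot.observe();print(o["position"],o["tool_rot"],o["qpos"].round(2))
E=np.array(W["extrinsics"])
for p in [(.540,.397,.055)]:
    q=E[:3,:3]@np.array(p)+E[:3,3];print(q[0]/q[2]*W["fx"]+W["cx"],q[1]/q[2]*W["fy"]+W["cy"])
E
```

```text
clock: 21.2
position: [0.496, 0.1316, 0.0415]
tool_rot: [-3.141, -0.0, 1.21]
force: [0.7, -0.5, 0.6]
grip_width: 0.0302
finger_force: 39.6
clock: 21.7
position: [0.4969, 0.1314, 0.0383]
tool_rot: [3.139, -0.002, 1.209]
force: [-4.9, -0.6, 31.4]
grip_width: 0.0305
finger_force: 42.1
clock: 22.2
position: [0.495, 0.1306, 0.0458]
tool_rot: [-3.14, 0.001, 1.209]
force: [0.1, -0.5, 0.7]
grip_width: 0.0598
finger_force: 0.0
clock: 22.7
position: [0.5014, 0.1487, 0.1582]
tool_rot: [3.139, -0.0, 1.205]
force: [0.1, 0.0, -0.9]
grip_width: 0.0856
finger_force: 0.0
clock: 23.2
position: [0.5343, 0.3578, 0.1561]
tool_rot: [-3.141, 0.0, 1.209]
force: [0.5, -0.1, 0.7]
grip_width: 0.0855
finger_force: 0.0
clock: 23.7
position: [0.5401, 0.3962, 0.1564]
tool_rot: [3.141, 0.001, 1.207]
force: [0.9, -0.7, -0.8]
grip_width: 0.0854
finger_force: 0.0
[0.54012615 0.39659014 0.1565494 ] [3.14117969e+00 2.00199934e-04 1.20734552e+00] [-0.46  0.7  -0.43  1.52  0.32  0.99 -1.34]
317.4021808633561 237.7718493007506
```

View pics/c11.png

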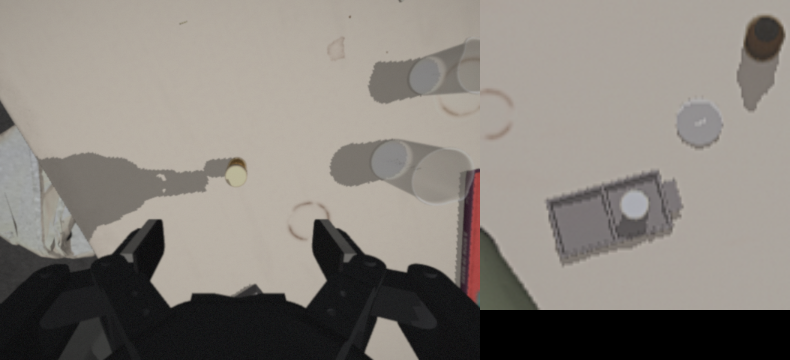

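The pot stands in the right compartment of the short tray. The last vial's cap is at about (315,233), as predicted. Grasp it, lift it and carry it to (0.480, 0.189).

```bash
python3 -m crank '{"travel":[[0,0.1,-4],[0,0.1,-8],[0,0.1,-12],[0,0.1,-13.3],[0,0.1,-13.3]],"turn":[[0,0,0],[0,0,0],[0,0,0],[0,0,0],[0,0,0]],"gripper":[0,0,0,0,0]}' 30;  python3 -m crank '{"travel":[[0,0,0],[0,0,0],[0,0,0],[0,0,0],[0,0,0]],"turn":[[0,0,0],[0,0,0],[0,0,0],[0,0,0],[0,0,0]],"gripper":[0.3,0.6,1,1,1]}' 30; python3 -m crank '{"travel":[[0,0,0.5],[0,0,2],[0,0,5],[0,0,7],[-0.6,-2,7]],"turn":[[0,0,0],[0,0,0],[0,0,0],[0,0,0],[0,0,0]],"gripper":[1,1,1,1,1]}' 30; python3 -m crank '{"travel":[[-1.1,-4,0],[-2.3,-8,0],[-3.5,-12,0],[-4.7,-16,0],[-5.4,-18.8,0]],"turn":[[0,0,0],[0,0,0],[0,0,0],[0,0,0],[0,0,0]],"gripper":[1,1,1,1,1]}'; python3 -m crank '{"travel":[[0,0,0],[0,0,-2],[0,0,-4],[0,0,-6],[0,0,-6]],"turn":[[0,0,0],[0,0,0],[0,0,0],[0,0,0],[0,0,0]],"gripper":[1,1,1,1,1]}'
python3 - <<'E'
from h import *
W=bot.grab_frame("wrist");S=bot.grab_frame("side")
a=cv2.resize(W["pixels"][:,:,::-1],(480,360));b=cv2.resize(S["pixels"][180:320,270:410,::-1],(310,310))
c=np.zeros((360,790,3),np.uint8);c[:,:480]=a;c[:310,480:]=b;cv2.imwrite("pics/c12.png",c)
o=bot.observe();print(o["position"],o["grip_width"])
E
```

```text
clock: 24.3
position: [0.5392, 0.3979, 0.0221]
tool_rot: [-3.14, 0.002, 1.208]
force: [0.3, 0.6, 0.9]
grip_width: 0.0853
finger_force: 0.0
clock: 24.8
position: [0.54, 0.399, 0.0241]
tool_rot: [3.141, -0.001, 1.209]
force: [-0.0, -1.3, 7.0]
grip_width: 0.0221
finger_force: 29.0
clock: 25.3
position: [0.5346, 0.382, 0.0974]
tool_rot: [3.14, -0.006, 1.21]
force: [0.4, -0.2, -0.9]
grip_width: 0.0218
finger_force: 29.4
clock: 25.8
position: [0.479, 0.1881, 0.0943]
tool_rot: [3.141, 0.001, 1.207]
force: [1.1, -0.3, 0.8]
grip_width: 0.0219
finger_force: 29.4
clock: 26.3
position: [0.479, 0.191, 0.0323]
tool_rot: [-3.14, 0.001, 1.209]
force: [0.3, 0.0, -0.5]
grip_width: 0.0219
finger_force: 29.4
[0.47992226 0.19134939 0.03410105] 0.02187781576626651
```

View pics/c12.png

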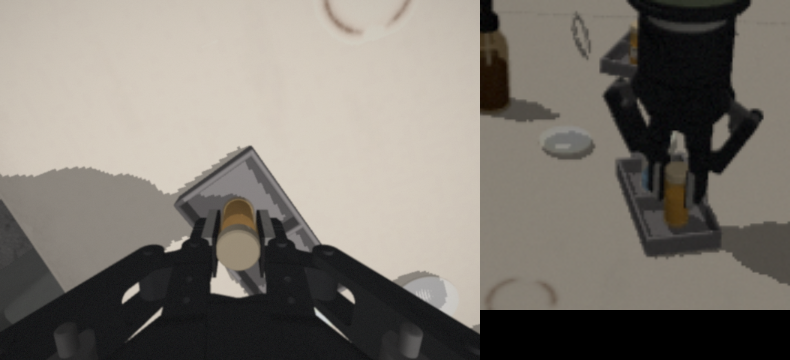

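The vial is over the left compartment of the short tray. Lower gently, release and retreat upward.

```bash
python3 -m crank '{"travel":[[0,0,-0.3],[0,0,-0.5],[0,0,-0.7],[0,0,-0.7],[0,0,-0.7]],"turn":[[0,0,0],[0,0,0],[0,0,0],[0,0,0],[0,0,0]],"gripper":[1,1,1,1,1]}'; python3 -m crank '{"travel":[[0,0,0],[0,0,0],[0,0,0],[0,0,0],[0,0,1]],"turn":[[0,0,0],[0,0,0],[0,0,0],[0,0,0],[0,0,0]],"gripper":[0.7,0.6,0.5,0.45,0.45]}' 20; python3 -m crank '{"travel":[[0,0,3],[0,0,7],[0,0,10],[0,0,14],[0,3,15]],"turn":[[0,0,0],[0,0,0],[0,0,0],[0,0,0],[0,0,0]],"gripper":[0.45,0.3,0.1,0,0]}';python3 -m crank '{"travel":[[0,4,0],[0,8,0],[0,12,0],[0,15,0],[0,15,0]],"turn":[[0,0,0],[0,0,0],[0,0,0],[0,0,0],[0,0,0]],"gripper":[0,0,0,0,0]}'
python3 - <<'E'
from h import *
S=bot.grab_frame("side");T=bot.grab_frame("top")
a=cv2.resize(S["pixels"][140:320,230:410,::-1],(400,400));b=cv2.resize(T["pixels"][175:305,220:480,::-1],(400,200),interpolation=cv2.INTER_AREA)
c=np.zeros((400,800,3),np.uint8);c[:,:400]=a;c[:200,400:]=b;cv2.imwrite("pics/c13.png",c)
E
```

```text
clock: 26.9
position: [0.4801, 0.191, 0.027]
tool_rot: [3.141, -0.001, 1.209]
force: [-1.3, -0.3, 10.3]
grip_width: 0.0219
finger_force: 30.5
clock: 27.4
position: [0.4791, 0.1906, 0.0358]
tool_rot: [-3.14, 0.001, 1.209]
force: [0.3, 0.3, 0.8]
grip_width: 0.0468
finger_force: 0.0
clock: 27.9
position: [0.4814, 0.2184, 0.1906]
tool_rot: [3.138, -0.002, 1.204]
force: [0.0, 0.3, -0.5]
grip_width: 0.0853
finger_force: 0.0
clock: 28.4
position: [0.478, 0.3752, 0.1869]
tool_rot: [-3.14, -0.002, 1.213]
force: [-0.8, -1.2, 0.3]
grip_width: 0.0853
finger_force: 0.0
```

View pics/c13.png

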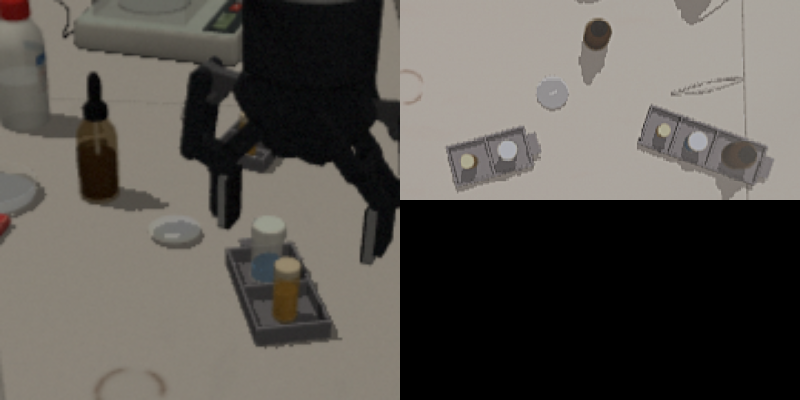

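Both kits are complete and upright, each item inside its compartment. The second dropper is standing untouched and the gripper is clear, so I'm handing in.

```bash
python3 -c "
from workcell import bot
print(bot.job_done())"
```

```text
the job is handed in; nothing more can be done
None
```

Both kits are made up and handed in at about 28 s: the long tray has a dropper bottle, a pot and a vial, the short tray has the other pot and vial, and the second dropper bottle is untouched; all stood upright in the last pictures.

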